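# Hold the small lute up out of its cradle

### The job

A capped jar of varnish has been left tight against the neck of the small lute that lies face down in its cork-lined cradle: first stand the jar upright on the round cork mat, wholly on it, and let go of it, leaving the lute where it lies. Then take the lute by its neck, lift it straight up out of the cradle and hold it level and still, about 10 cm above where it lay, with only the gripper carrying it, so that I can look over its back; the program finishes while still holding it there. Do not drag or tip the lute, and leave everything else on the bench where it is.

Things in the scene. Friction and masses are not known exactly. Their poses are not given: they have to be found in the camera images.
- lute_neck (a point): Grip point of the loose small lute (about 330 g) lying face down: mid-neck, on the centre line, 10 mm above its flat lower face. x runs along the neck to the pegbox, z out of the bowl's back (up when level), y across. The black neck is 42 mm wide, 21 thick (vertical sides over the lower 14), from x -60 to +85 mm. It balances near x -40 mm: grip it across y, firmly (20 N just holds it, 70 N is safe).
- lute: The whole lute; origin on its flat lower face, 10 mm under lute_neck, same axes. The bowl of striped orange-brown ribs runs from x -60 to -310 mm, up to 163 mm wide and 75 mm high; 30 mm from the neck it is 72 mm wide and 34 high. The black pegbox, 40 mm wide, drilled with pale-rimmed holes, stands up from the neck's end, x +85 to +130 mm, to 119 mm above the face.
- cradle_rest (a point): Point of the fixed cradle at the height of the lute's face as it lies (60 mm above the bench), 10 mm straight under lute_neck at the start; axes as the lute's then. A fork at x +55 to +73 mm has two 10 mm cheeks 4 mm off either side of the neck, reaching 16 mm above the face. From fork to bowl nothing is under or beside the neck (save the jar) down to the spine.
- cradle: The cradle, wood and cork, fixed to the bench; origin on the bench 60 mm under cradle_rest, same axes. A spine 46 mm wide and 18 mm high lies on the bench along x from -308 to +78 mm; cork-capped cross rails carry the bowl at x -135 mm (100 mm wide) and x -240 mm (140 mm wide).
- jar_center (a point): Centre, half-way up, of the loose closed amber jar of varnish with paper label and cream cap: 88 mm tall, 54 mm across up to 64 mm high, cap 47 mm across, about 200 g; z up along its axis. It stands on the bench beside mid-neck, on the side away from the robot, 5 to 13 mm from the neck (whose top is 81 mm above the bench): no room for a finger between; beside it along the neck there is.
- jar: The same jar; origin at the centre of its underside.
- mat_top (a point): Centre of the top of the round pale cork mat, 110 mm across and 5 mm thick, fixed to the bench; it lies to the left or to the right of the lute.
- cup: Brass varnish cup, open, 86 mm across the rim and 55 mm high, loose, a bystander; it stands to the right or to the left of the lute, where the mat is not. Origin at the centre of its underside.
- plane: Small brass finger plane, 70 x 26 x 34 mm, loose, a bystander. Origin at the centre of its sole.
- brush: Varnish brush with a red handle, 215 mm long, 24 mm wide, lying loose at the far edge, a bystander. Origin under the ferrule's end.
- spool_clamp: Wooden spool clamp standing on its end, 32 mm across and 115 mm high, loose, a bystander. Origin at the centre of its underside.
- peg_tray: Wooden tray of tuning pegs, 110 x 150 x 24 mm, loose, a bystander. Origin at the centre of its underside.
- wax_tin: Round flat tin with a green lid, 74 mm across and 24 mm high, loose, a bystander. Origin at the centre of its underside.
Things that resemble listed ones, but are neither listed nor needed, are in the scene too. There is more than one size of the jar; the job needs the largest. Several things look just like the part that bears mat_top: the one meant starts farthest to the robot's right.

How it is judged:
On the way, in this order (a step that is already met when the one before it is completed fails the run):
1. the jar stands upright on the cork mat, let go of, while the lute still lies in its cradle (horizontal distance between jar_center and mat_top below 0.028 m and z of jar_center in the frame of mat_top below 0.05 m and angle between jar_center's own z axis and vertical below 0.1 rad and linear speed of jar below 0.03 m/s and contact force between the fingers and jar below 0.05 N and distance of lute_neck from where it was at the start of the episode below 0.015 m), for 0.2 s.
2. the lute is lifted straight up clear of the cradle, level, by the gripper alone (z of lute_neck in the frame of cradle_rest above 0.04 m and horizontal distance between lute_neck and cradle_rest below 0.04 m and angle between lute's own z axis and vertical below 0.15 rad and contact force between lute and cradle below 0.05 N and contact force between the fingers and lute above 1 N), for 0.2 s.
At the end, for the whole second after the job is handed in: The fingers alone hold the lute: neck 70 to 140 mm higher than it lay, within 50 mm sideways of there, tilted under 0.12 rad, slower than 20 mm/s and 0.1 rad/s, touching neither cradle nor jar. The jar stands upright, let go, its centre within 28 mm of the mat's (z of lute_neck in the frame of cradle_rest between 0.08 and 0.15 m and horizontal distance between lute_neck and cradle_rest below 0.05 m and angle between lute's own z axis and vertical below 0.12 rad and linear speed of lute below 0.02 m/s and angular speed of lute below 0.1 rad/s and contact force between the fingers and lute above 1 N and contact force between lute and cradle below 0.05 N and contact force between each of lute, the fingers and jar below 0.05 N and horizontal distance between jar_center and mat_top below 0.028 m and z of jar_center in the frame of mat_top below 0.05 m and angle between jar_center's own z axis and vertical below 0.1 rad and linear speed of jar below 0.03 m/s); the arm keeps its last pose, push and grip.
It fails at once if the lute is dragged sideways by more than 20 mm before it has risen clear of the fork (z of lute_neck in the frame of cradle_rest below 0.028 m and horizontal distance between lute_neck and cradle_rest above 0.02 m).
It fails at once if the lute is tipped by more than 20 degrees (angle between lute's own z axis and vertical above 0.35 rad).
It fails at once if the jar is knocked over (angle between jar_center's own z axis and vertical above 0.6 rad).
It fails at once if a bystander is moved by more than 30 mm (distance of any of cup, plane, brush, spool_clamp, peg_tray, wax_tin from where it was at the start of the episode above 0.03 m).
It also fails if it takes over 56 s, if anything falls off the work surface, if the arm or the gripper's body presses on something with over 40 N, if the wrist force passes 120 N, or if a joint passes its speed limit or range.

### The arm

A 7-joint arm with a two-finger parallel gripper is mounted at the origin on the work surface. World frame = base frame: x ahead of the robot, y to its left, z up, the work surface at z = 0. Lengths are in m, angles in rad, forces in N, time in s.
With the tool pointing down it reaches from about 0.4 to 0.85 m from the base axis. Payload 4.5 kg.
Tool frame: the origin (TCP) lies at the very end of the fingers, on their centre line; the grasp point (between the pads) lies 19 mm behind it; z points along the fingers, x is the direction in which the jaws open and shut, and the axes are right-handed (so a half turn about z gives the same grasp; the last joint's range is limited). The gripper opens to 88 mm and grips with 3 to 60 N. Pads are 18 mm wide; open, the fingers measure 123 mm over their backs; the gripper's body (75 mm by 187 mm) begins 45 mm behind the grasp point.
Start: joints at [1.208, 0.689, -0.195, 1.565, 0.157, 0.902, -0.215], TCP at [0.242, -0.576, 0.214] pointing down, gripper open.
Joint ranges: [-3.01, 3.01], [-0.46, 2.08], [-1.47, 1.51], [0.13, 2.56], [-1, 4.14], [0.04, 2.09], [-2.66, 2.66]. Speed limits (rad/s): [2.57, 2.57, 3.14, 3.14, 3.14, 3.14, 3.14].

### API

Orientations are given as a unit quaternion [x, y, z, w].
In Python, from plant import * gives the robot as it stands.
- The arm moves only by the tool apply_moves, never from a script. Its argument "series" is a list of rows, each an object of numbers: "x", "y", "z": the shift along the tool's x, y, z in units of 80 cm (1.0 is 80 cm); "wx", "wy", "wz": the turn, a rotation vector about the tool's x, y, z in units of pi rad (1.0 is pi rad); "fingers": the opening, from -1 (shut) to 1 (fully open), so that 0 is half open. In form: [{"x": .., "y": .., "z": .., "wx": .., "wy": .., "wz": .., "fingers": ..}, ...]. A call has 1 to 8 rows; each row shifts and turns the pose as measured when the row begins, along the tool's axes as they then stand; what a row does not reach is not made up. A row lasts 1/8 s, in which the tool goes at most 62.5 mm and 10.7 degrees, less where a joint would pass 70% of its speed; a pose out of reach is approached as far as the arm can. A call with a number of a shift or a turn outside -1 to 1 is refused whole. A call with a gripper value outside its range is refused whole. The fingers move at their own pace and stop on an object; "force" is the grip in N (left out, the last holds). Time passes only in rows, so rows that do not move let the fingers close. It gives the time, the measured TCP pose, the force and the opening at its end, in the units of the state.
- get_state(): the state, without advancing time (a new reading comes with each control period).
- snapshot(name): name is "scene" or "side" or "wrist"; returns (picture, depth): 384x512x3 uint8, red, green, blue; 384x512 float32, m along the optical axis (not along the pixel's ray), 0 where there is no reading.
- camera_model(name): a dict with "camera_matrix" (3x3 intrinsics, pixels), "world_from_camera" (4x4, takes a point from camera to world coordinates). Camera axes: x right, y up, looking along -z (the intrinsics and any distortion apply to the point x, -y, -z); pixel columns grow to the right and rows downward; lengths in m; the calibration is good to about 2 mm. A picture is of the moment at which its call begins: read the wrist's pose just before it. camera_model takes no time and is no camera call; for the wrist camera it gives the pose at the moment of the call.
- finish_job(): hands the job in, once; it reports no verdict.
The state is a dict: "clock": time; "q": joint angles; "qd": joint speeds; "joint_torque": joint torques, N m; "tool_pos": TCP position; "eef_rot": TCP orientation; "contact_force": force on the tool from outside, world axes, zero at the start; "moment": the same for the moment, N m; "opening": opening from 0.0 (shut) to 1.0 (fully open).
Only numpy, scipy, OpenCV 4.12 (cv2) and the standard library are available. Lean on these libraries where they do the work, as an engineer would, in place of code of your own. Each camera call takes 0.05 s, during which the arm holds its last target. There are 200 camera calls.

## Working session

There is one attempt and no reset: what is moved stays moved. The work goes in short steps, Python scripts to look and compute and a tool call to move; the robot and the scene stay as the last step left them, time stands still between calls to the robot, and variables do not carry over. Pictures are saved under pics/ and viewed, about 8 in all and at most 12, crops included, and the job is handed in when it is done.

Besides the shell and the picture viewer there is one more tool, called after "Call:" as name(argument=value, ...), one argument or row to a line, values as JSON. apply_moves: Moves the arm, as the interface text tells. Its arguments: {"type":"object","properties":{"series":{"type":"array","items":{"type":"object","properties":{"x":{"type":"number"},"y":{"type":"number"},"z":{"type":"number"},"wx":{"type":"number"},"wy":{"type":"number"},"wz":{"type":"number"},"fingers":{"type":"number"}}}},"force":{"type":"number"}},"required":["series"]}

```bash
mkdir -p pics
cat > h.py <<'E'
from plant import *
import numpy as np, cv2
from scipy.spatial.transform import Rotation as R
def take(n):
    cm=camera_model(n); rgb,d=snapshot(n)
    np.savez(f'pics/{n}.npz',rgb=rgb,d=d,K=cm['camera_matrix'],T=cm['world_from_camera'])
    return rgb,d,np.array(cm['camera_matrix']),np.array(cm['world_from_camera'])
def load(n):
    z=np.load(f'pics/{n}.npz'); return z['rgb'],z['d'],z['K'],z['T']
def cloud(d,K,T):
    v,u=np.mgrid[:d.shape[0],:d.shape[1]]
    P=np.stack([(u-K[0,2])/K[0,0]*d,-(v-K[1,2])/K[1,1]*d,-d],-1)
    return P@T[:3,:3].T+T[:3,3]
def save(f,rgb): cv2.imwrite(f,cv2.cvtColor(rgb,cv2.COLOR_RGB2BGR))
E
python3 - <<'E'
from h import *
s=get_state();print(s)
a=take('scene');b=take('side');
for n,x in(('scene',a),('side',b)):
    print(n,x[2],x[3],camera_model(n).keys())
save('pics/scene1.png',cv2.resize(a[0],(800,600)))
save('pics/side1.png',cv2.resize(b[0],(800,600)))
E
```

```text
{'clock': 0.0, 'q': array([ 1.20783656,  0.68999146, -0.19448827,  1.56632864,  0.15728128,
        0.90250057, -0.21507394]), 'qd': array([ 0.00087076, -0.00046895, -0.00219119, -0.00182487, -0.00022329,
       -0.00053185,  0.00017355]), 'joint_torque': array([-3.26843856e-04, -5.27572775e+01, -1.26779348e+00, -1.53433013e+01,
       -5.27966477e-02,  6.39365986e-03,  1.69501700e-04]), 'tool_pos': array([ 0.24120225, -0.57585205,  0.21360886]), 'eef_rot': array([ 8.32616901e-01, -5.53848580e-01, -8.01194255e-04, -4.52354961e-04]), 'contact_force': array([ 0.0670895 , -0.79517012, -0.08569866]), 'moment': array([-0.01065283,  0.00903774,  0.00958524]), 'opening': 0.9981082592874762}
scene [[440.66918884   0.         255.86290224]
 [  0.         440.66918884 184.56426672]
 [  0.           0.           1.        ]] [[ 3.99676091e-02 -6.36222654e-01  7.70469548e-01  1.66657430e+00]
 [ 9.99200271e-01  2.63647670e-02 -3.00619069e-02 -2.26123166e-02]
 [-1.18718393e-03  7.71054883e-01  6.36767585e-01  9.82099782e-01]
 [ 0.00000000e+00  0.00000000e+00  0.00000000e+00  1.00000000e+00]] dict_keys(['camera_matrix', 'world_from_camera'])
side [[357.2160198    0.         257.37630189]
 [  0.         357.2160198  192.08378021]
 [  0.           0.           1.        ]] [[-0.99391162  0.07418048 -0.08146744  0.46148085]
 [-0.10721757 -0.48086008  0.8702172   0.89376204]
 [ 0.02537869  0.87365373  0.48588587  0.57415059]
 [ 0.          0.          0.          1.        ]] dict_keys(['camera_matrix', 'world_from_camera'])
```

View pics/scene1.png

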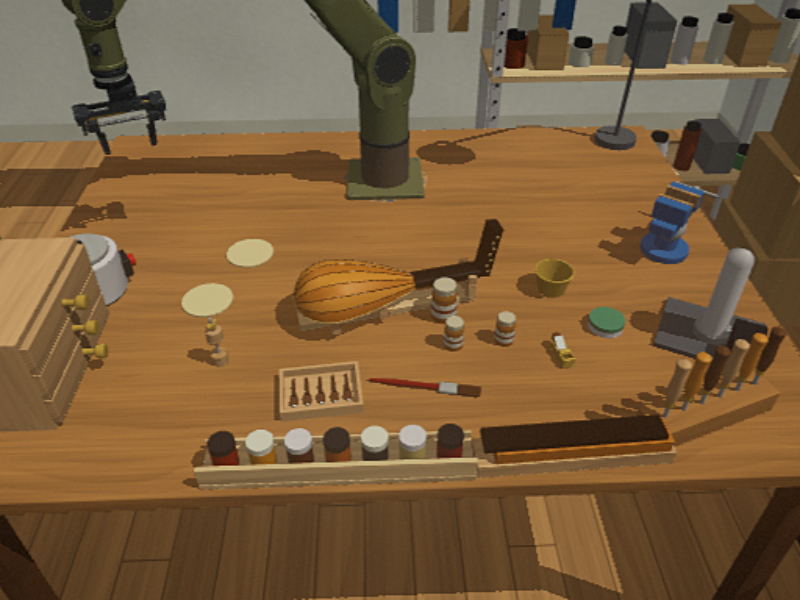

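View pics/side1.png

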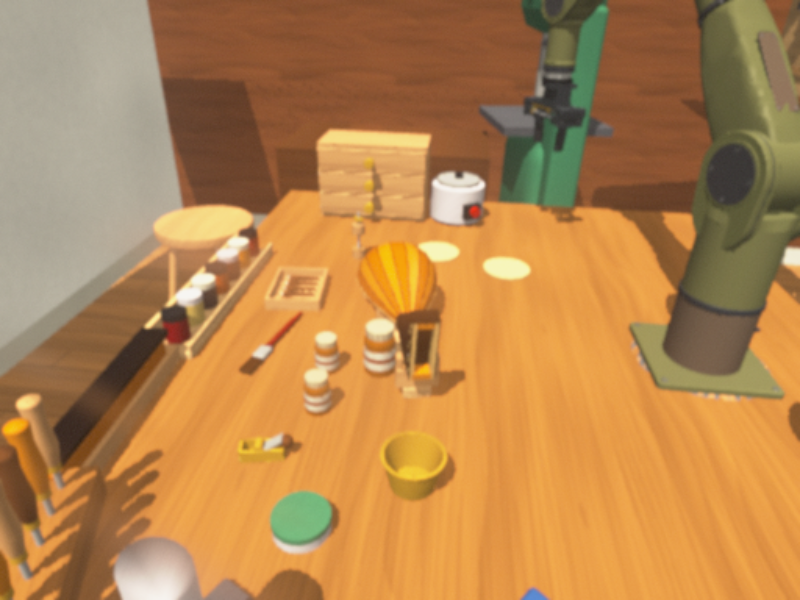

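The scene picture shows the lute at (390,285) with its pegbox at (490,245).
- **Jar candidates:** (445,300), (454,333) and (506,328). The largest, and the one against the neck, is (445,300).
- **Mat candidates:** (250,252) and (207,300). Image left is the robot's right, so I take (207,300) and will check its y.

The side picture agrees: big jar at (380,347), mats at (437,251) and (507,267).

Run:
```python
from h import *
for n in('scene','side'):
    rgb,d,K,T=load(n); P=cloud(d,K,T); ok=d>0
    hsv=cv2.cvtColor(rgb,cv2.COLOR_RGB2HSV)
    z=P[...,2]; ws=ok&(P[...,0]>.2)&(P[...,0]<.95)&(abs(P[...,1])<.6)
    print(n,'bench z',np.median(z[ws&(abs(z)<.02)]))
    # mats: pale, low
    if n=='scene': boxes={'m1':(207,300,28,20),'m2':(250,252,27,17)}
    else: boxes={'m1':(437,251,26,14),'m2':(507,267,28,14)}
    for k,(u,v,a,b) in boxes.items():
        m=np.zeros(d.shape,bool); s=1.5625
        m[int((v-b)/s):int((v+b)/s),int((u-a)/s):int((u+a)/s)]=1
        h=hsv[int(v/s),int(u/s)]
        m&=(abs(hsv.astype(int)-h).max(-1)<35)&(z<.03)&(z>-.02)
        # ray cast to z=.005
        vv,uu=np.nonzero(m); 
        r=np.stack([(uu-K[0,2])/K[0,0],-(vv-K[1,2])/K[1,1],-np.ones(len(uu))],-1)@T[:3,:3].T
        X=T[:3,3]+r*((.005-T[2,3])/r[:,2])[:,None]
        c,rad=cv2.minEnclosingCircle(X[:,:2].astype(np.float32)); print(k,h,len(X),X.mean(0),c,rad,(X[:,:2].max(0)+X[:,:2].min(0))/2)
    # jar cap: points at z 0.08-.1 near
    m=ws&(z>.083)&(z<.095)&(hsv[...,1]<130)&(hsv[...,2]>120)
    nn,l,st,c=cv2.connectedComponentsWithStats(m.astype(np.uint8))
    for i in range(1,nn):
        if st[i,4]>25: 
            q=P[l==i]; print('cap?',c[i]*1.5625,st[i,4],q.mean(0),(q.max(0)+q.min(0))/2,np.ptp(q,axis=0))
    # dark neck
    m=ws&(hsv[...,2]<60)&(z>.062)&(z<.21)&(P[...,0]>.3)&(P[...,0]<.75)&(P[...,1]>-.1)
    nn,l,st,c=cv2.connectedComponentsWithStats(m.astype(np.uint8))
    for i in range(1,nn):
        if st[i,4]>40:
            q=P[l==i]; t=q[(q[:,2]>.074)&(q[:,2]<.088)]
            if len(t)<10: continue
            cen=t.mean(0);w=np.linalg.svd(t[:,:2]-cen[:2])[2][0]
            print('neck',c[i]*1.5625,st[i,4],cen,np.degrees(np.arctan2(w[1],w[0])),np.ptp(t,axis=0),'max z',q[:,2].max())
            hi=q[q[:,2]>.15]; print(' peg top',hi.mean(0) if len(hi) else 0)
    m=ws&(z>.02)&(P[...,1]>-.45)
    np.save(f'pics/{n}_P.npy',P)
```

```text
scene bench z 0.0004674806908111506
m1 [ 24  84 198] 528 [ 0.5027073  -0.40020184  0.005     ] (0.5025937557220459, -0.4006727337837219) 0.055832285434007645 [ 0.50024521 -0.40114577]
m2 [ 23  86 198] 406 [ 0.33215842 -0.32893063  0.005     ] (0.3320337235927582, -0.32841697335243225) 0.055557675659656525 [ 0.33060159 -0.32928482]
cap? [111.83712121 263.1155303 ] 33 [ 0.47721986 -0.59014897  0.0900719 ] [ 0.47296994 -0.59119786  0.08966648] [0.06703069 0.01302353 0.01054115]
cap? [444.37196602 284.40533981] 103 [0.57562689 0.11159104 0.08798347] [0.57473834 0.11035197 0.08866098] [0.04592122 0.04584735 0.01079399]
cap? [214.0625     330.92672414] 29 [ 0.69583998 -0.33801594  0.08707694] [ 0.69469772 -0.34019437  0.0868178 ] [0.02671503 0.02196102 0.00725831]
neck [467.68274564 258.26317353] 631 [0.51901547 0.12870209 0.08068856] 100.96702814531777 [0.06804993 0.17046847 0.01301295] max z 0.1835928452143043
 peg top [0.50266869 0.21308367 0.16988826]
side bench z -0.002807684056998161
m1 [ 29  62 247] 200 [ 0.4928225  -0.39550241  0.005     ] (0.49956655502319336, -0.39333751797676086) 0.05385257303714752 [ 0.49570267 -0.39313262]
m2 [ 29  61 247] 281 [ 0.3303503  -0.32140154  0.005     ] (0.32944852113723755, -0.3228054940700531) 0.05524199828505516 [ 0.32988436 -0.32296749]
cap? [457.70089286 194.41964286] 56 [ 0.45631225 -0.58995515  0.08888019] [ 0.4582911  -0.58997244  0.08901202] [0.09019292 0.01828481 0.01177582]
cap? [379.40848214 326.94196429] 140 [0.571023   0.11405755 0.08491554] [0.57043857 0.1134224  0.08514803] [0.04626672 0.04452837 0.00425765]
```

Call:
apply_moves(
  series=[
    {"x":-0.04,"y":-0.044,"z":-0.02,"fingers":1},
    {"x":-0.04,"y":-0.044,"z":-0.02,"fingers":1},
    {"x":-0.04,"y":-0.044,"z":-0.02,"fingers":1},
    {"x":-0.04,"y":-0.044,"z":-0.02,"fingers":1},
    {"x":-0.04,"y":-0.044,"z":-0.02,"fingers":1},
    {"x":-0.04,"y":-0.044,"z":-0.02,"fingers":1},
    {"x":-0.04,"y":-0.044,"z":-0.02,"fingers":1},
    {"x":-0.04,"y":-0.044,"z":-0.02,"fingers":1},
  ],
)

```text
schema error: expected keys x, y, z, wx, wy, wz, fingers
```

Call:
apply_moves(
  series=[
    {"x":-0.04,"y":-0.044},
    {"x":-0.04,"y":-0.044},
    {"x":-0.04,"y":-0.044},
    {"x":-0.04,"y":-0.044},
    {"x":-0.04,"y":-0.044},
    {"x":-0.04,"y":-0.044},
    {"wz":0.045},
    {"wz":0.045},
  ],
)

```text
schema error: expected keys x, y, z, wx, wy, wz, fingers
```

All keys are required.

Call:
apply_moves(
  series=[
    {"x":-0.04,"y":-0.044,"z":-0.02,"wx":0,"wy":0,"wz":0,"fingers":1},
    {"x":-0.04,"y":-0.044,"z":-0.02,"wx":0,"wy":0,"wz":0,"fingers":1},
    {"x":-0.04,"y":-0.044,"z":-0.02,"wx":0,"wy":0,"wz":0,"fingers":1},
    {"x":-0.04,"y":-0.044,"z":-0.02,"wx":0,"wy":0,"wz":0,"fingers":1},
    {"x":-0.04,"y":-0.044,"z":-0.02,"wx":0,"wy":0,"wz":0,"fingers":1},
    {"x":-0.04,"y":-0.044,"z":-0.02,"wx":0,"wy":0,"wz":0,"fingers":1},
    {"x":-0.04,"y":-0.044,"z":-0.02,"wx":0,"wy":0,"wz":0,"fingers":1},
    {"x":-0.04,"y":-0.044,"z":-0.02,"wx":0,"wy":0,"wz":0,"fingers":1},
  ],
)

```text
clock: 1.1
tool_pos: [0.4038, -0.2231, 0.3417]
eef_rot: [0.83, -0.557, -0.004, -0.001]
contact_force: [0.2, -0.4, -0.7]
opening: 0.999
```

Call:
apply_moves(
  series=[
    {"x":-0.04,"y":-0.044,"z":0,"wx":0,"wy":0,"wz":0,"fingers":1},
    {"x":-0.04,"y":-0.044,"z":0,"wx":0,"wy":0,"wz":0,"fingers":1},
    {"x":-0.04,"y":-0.044,"z":0,"wx":0,"wy":0,"wz":0,"fingers":1},
    {"x":-0.04,"y":-0.044,"z":0,"wx":0,"wy":0,"wz":0,"fingers":1},
    {"x":-0.04,"y":-0.044,"z":0,"wx":0,"wy":0,"wz":0,"fingers":1},
    {"x":-0.04,"y":-0.044,"z":0,"wx":0,"wy":0,"wz":0,"fingers":1},
    {"x":0,"y":0,"z":0,"wx":0,"wy":0,"wz":0.045,"fingers":1},
    {"x":0,"y":0,"z":0,"wx":0,"wy":0,"wz":0.045,"fingers":1},
  ],
)

```text
clock: 2.1
tool_pos: [0.5292, 0.0482, 0.3413]
eef_rot: [0.743, -0.669, -0.005, 0.0]
contact_force: [-0.7, 0.2, -0.2]
opening: 1.003
```

Run:
```python
from h import *
rgb,d,K,T=take('wrist'); print(K,T,get_state()['tool_pos'])
save('pics/w1.png',cv2.resize(rgb,(800,600)))
```

```text
[[299.11477689   0.         257.39870671]
 [  0.         299.11477689 193.88290467]
 [  0.           0.           1.        ]] [[ 0.10457932  0.94918993  0.29681922  0.60497323]
 [-0.99448207  0.10229477  0.02326363  0.05545044]
 [-0.00828145 -0.29761428  0.95465028  0.51080575]
 [ 0.          0.          0.          1.        ]] [0.5291098  0.04874457 0.34134536]
```

View pics/w1.png

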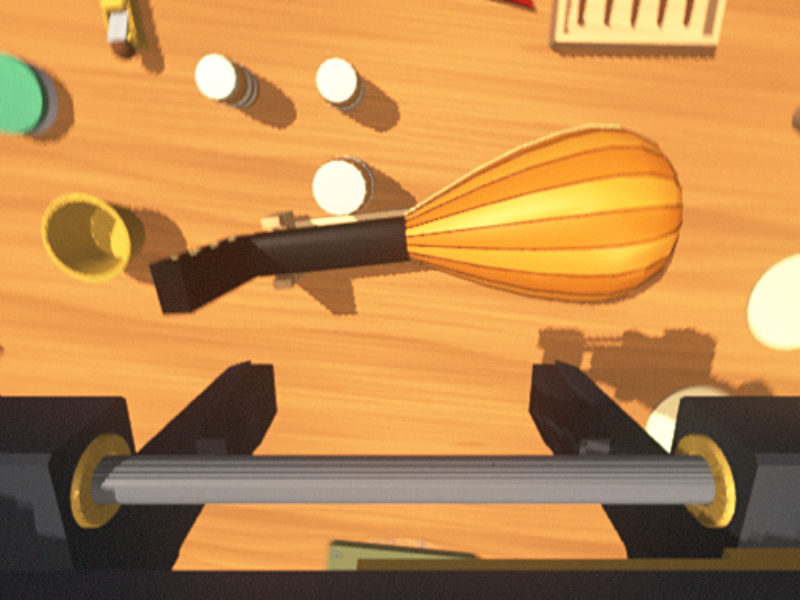

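The close view confirms the choice: the large cap is at (341,187), with two smaller caps at (218,78) and (339,82). The neck runs from the bowl joint at (407,238) to the pegbox at (255,255). I'll measure these now.

```bash
cat >> h.py <<'E'
def cast(uv,z,K,T):
    uv=np.atleast_2d(uv).astype(float)
    r=np.stack([(uv[:,0]-K[0,2])/K[0,0],-(uv[:,1]-K[1,2])/K[1,1],-np.ones(len(uv))],-1)@T[:3,:3].T
    return T[:3,3]+r*((z-T[2,3])/r[:,2])[:,None]
E
python3 - <<'E'
from h import *
rgb,d,K,T=load('wrist'); P=cloud(d,K,T); hsv=cv2.cvtColor(rgb,cv2.COLOR_RGB2HSV)
print('bench',np.median(P[20:60,230:330,2]))
m=((hsv[...,1]<70)&(hsv[...,2]>190)).astype(np.uint8)
n,l,st,c=cv2.connectedComponentsWithStats(m)
i=l[120,218]; cn=cv2.findContours((l==i).astype(np.uint8),0,1)[0][0][:,0]
X=cast(cn,.088,K,T)[:,:2]; print('cap',c[i],cv2.minEnclosingCircle(X.astype(np.float32)),X.mean(0),cv2.fitEllipse(X.astype(np.float32)), 'z',np.median(P[l==i][:,2]))
# neck: dark, z .076-.085 by depth
m=(hsv[...,2]<75)&(P[...,2]>.07)&(P[...,2]<.09)
m[225:]=0
v,u=np.nonzero(m); print(len(u),u.min(),u.max(),v.min(),v.max(),np.median(P[m][:,2]))
L=[];
for c0 in range(180,258,6):
    r=np.nonzero(m[:,c0])[0]
    if len(r)>5: L.append((c0,r.min(),r.max()))
L=np.array(L)
A=cast(L[:,[0,1]],.081,K,T);B=cast(L[:,[0,2]],.081,K,T)
for a,b,q in zip(A,B,L): print(q,a[:2].round(4),b[:2].round(4),np.linalg.norm(a[:2]-b[:2]).round(4))
C=((A+B)/2)[:,:2]; f=cv2.fitLine(C.astype(np.float32),cv2.DIST_HUBER,0,.01,.01).ravel();print('line',f,np.degrees(np.arctan2(f[1],f[0])))
print('joint',cast([[407/1.5625,238/1.5625]],.081,K,T))
E
```

```text
bench -0.00047008857939534465
cap [216.46412556 119.7029148 ] ((0.5736566781997681, 0.11206763237714767), 0.023138288408517838) [0.57374893 0.11225896] ((0.5734543204307556, 0.1122855618596077), (0.04424222186207771, 0.044888127595186234), 132.2682342529297) z 0.08769607299632187
1430 143 260 139 177 0.07994383591326965
[180 148 174] [0.5282 0.163 ] [0.4897 0.1619] 0.0385
[186 147 174] [0.5306 0.1544] [0.4906 0.1531] 0.0399
[192 147 173] [0.5315 0.1458] [0.4931 0.1443] 0.0384
[198 146 172] [0.5338 0.1373] [0.4956 0.1356] 0.0383
[204 146 172] [0.5347 0.1287] [0.4965 0.1268] 0.0383
[210 145 171] [0.5371 0.1202] [0.499 0.118] 0.0382
[216 144 170] [0.5394 0.1118] [0.5014 0.1093] 0.0381
[222 143 170] [0.5418 0.1033] [0.5023 0.1006] 0.0395
[228 143 169] [0.5427 0.0948] [0.5048 0.0919] 0.038
[234 142 168] [0.545  0.0863] [0.5072 0.0833] 0.0379
[240 141 168] [0.5473 0.0779] [0.5081 0.0745] 0.0393
[246 141 167] [0.5482 0.0694] [0.5106 0.0659] 0.0378
line [ 0.2152377  -0.97656167  0.5187811   0.11666643] -77.570526
joint [[0.53427351 0.04712522 0.081     ]]
```

Call:
apply_moves(
  series=[
    {"x":-0.037,"y":-0.032,"z":0,"wx":0,"wy":0,"wz":0,"fingers":1},
    {"x":-0.037,"y":-0.032,"z":0,"wx":0,"wy":0,"wz":0,"fingers":1},
    {"x":0,"y":0,"z":0,"wx":0,"wy":0,"wz":0.033,"fingers":1},
    {"x":0,"y":0,"z":0.055,"wx":0,"wy":0,"wz":0,"fingers":1},
    {"x":0,"y":0,"z":0.055,"wx":0,"wy":0,"wz":0,"fingers":1},
    {"x":0,"y":0,"z":0.055,"wx":0,"wy":0,"wz":0,"fingers":1},
    {"x":0,"y":0,"z":0,"wx":0,"wy":0,"wz":0,"fingers":1},
  ],
)

```text
clock: 3.02
tool_pos: [0.5734, 0.1143, 0.2048]
eef_rot: [0.71, -0.705, -0.006, 0.002]
contact_force: [-0.0, -0.1, 0.3]
opening: 0.998
```

```bash
cat >> h.py <<'E'
def togo(p,deg):
    """shift/turn in tool units to reach TCP p, tool down, tool x at deg (world)"""
    s=get_state(); Rt=R.from_quat(s['eef_rot']); a=np.radians(deg)
    G=R.from_matrix(np.array([[np.cos(a),np.sin(a),0],[np.sin(a),-np.cos(a),0],[0,0,-1.]]))
    print(s['clock'],s['tool_pos'].round(4),'F',s['contact_force'].round(1),'open',s['opening'])
    print('shift units',(Rt.inv().apply(np.array(p)-s['tool_pos'])/.8).round(4),'turn units',((Rt.inv()*G).as_rotvec()/np.pi).round(4))
E
python3 - <<'E'
from h import *
togo([.5735,.1122,.15],-90)
E
```

```text
3.025 [0.5734 0.1143 0.2048] F [-0.  -0.1  0.3] open 0.9978382646682986
shift units [ 0.003  -0.0009  0.0685] turn units [0.0033 0.0019 0.0022]
```

Call:
apply_moves(
  series=[
    {"x":0.003,"y":0,"z":0.02,"wx":0.0033,"wy":0.002,"wz":0.002,"fingers":1},
    {"x":0,"y":0,"z":0.05,"wx":0,"wy":0,"wz":0,"fingers":1},
    {"x":0,"y":0,"z":0.05,"wx":0,"wy":0,"wz":0,"fingers":1},
    {"x":0,"y":0,"z":0.04,"wx":0,"wy":0,"wz":0,"fingers":1},
    {"x":0,"y":0,"z":0,"wx":0,"wy":0,"wz":0,"fingers":1},
  ],
)

```text
clock: 3.65
tool_pos: [0.5828, 0.1136, 0.0835]
eef_rot: [0.709, -0.706, 0.005, -0.007]
contact_force: [-0.5, 0.4, -0.1]
opening: 1.0
```

Run:
```python
from h import *
togo([.5735,.1122,.043],-90)
```

```text
3.65 [0.5828 0.1136 0.0835] F [-0.5  0.4 -0.1] open 1.000248071630668
shift units [0.0018 0.0125 0.0504] turn units [-0.0055  0.0012  0.0014]
```

Call:
apply_moves(
  series=[
    {"x":0.002,"y":0.0125,"z":0,"wx":-0.0055,"wy":0,"wz":0,"fingers":1},
    {"x":0,"y":0,"z":0,"wx":0,"wy":0,"wz":0,"fingers":1},
    {"x":0,"y":0,"z":0.025,"wx":0,"wy":0,"wz":0,"fingers":1},
    {"x":0,"y":0,"z":0,"wx":0,"wy":0,"wz":0,"fingers":1},
  ],
)

```text
clock: 4.15
tool_pos: [0.5772, 0.1128, 0.0702]
eef_rot: [0.709, -0.706, 0.001, -0.006]
contact_force: [-0.5, 0.2, 0.4]
opening: 1.002
```

Run:
```python
from h import *
togo([.5735,.1122,.043],-90)
```

```text
4.15 [0.5772 0.1128 0.0702] F [-0.5  0.2  0.4] open 1.0024480237577005
shift units [0.001 0.005 0.034] turn units [-0.0033  0.0021  0.0014]
```

Call:
apply_moves(
  series=[
    {"x":0.001,"y":0.007,"z":0.02,"wx":-0.004,"wy":0.002,"wz":0,"fingers":1},
    {"x":0,"y":0,"z":0.02,"wx":0,"wy":0,"wz":0,"fingers":1},
    {"x":0,"y":0,"z":0.003,"wx":0,"wy":0,"wz":0,"fingers":1},
  ],
)

```text
clock: 4.53
tool_pos: [0.5729, 0.1125, 0.0356]
eef_rot: [0.709, -0.706, -0.0, -0.0]
contact_force: [-0.2, -0.4, -0.6]
opening: 1.001
```

Run:
```python
from h import *
togo([.5735,.1122,.043],-90)
```

```text
4.525 [0.5729 0.1125 0.0356] F [-0.2 -0.4 -0.6] open 1.0007989995193662
shift units [ 0.0004 -0.0008 -0.0092] turn units [-0.0001  0.0003  0.0014]
```

Call:
apply_moves(
  series=[
    {"x":0,"y":0,"z":-0.008,"wx":0,"wy":0,"wz":0,"fingers":1},
    {"x":0,"y":0,"z":0,"wx":0,"wy":0,"wz":0,"fingers":-1},
    {"x":0,"y":0,"z":0,"wx":0,"wy":0,"wz":0,"fingers":-1},
    {"x":0,"y":0,"z":0,"wx":0,"wy":0,"wz":0,"fingers":-1},
    {"x":0,"y":0,"z":0,"wx":0,"wy":0,"wz":0,"fingers":-1},
    {"x":0,"y":0,"z":0,"wx":0,"wy":0,"wz":0,"fingers":-1},
    {"x":0,"y":0,"z":0,"wx":0,"wy":0,"wz":0,"fingers":-1},
  ],
  force=25,
)

```text
clock: 5.4
tool_pos: [0.5734, 0.1123, 0.0431]
eef_rot: [0.709, -0.706, 0.0, -0.001]
contact_force: [0.4, 0.3, 0.4]
opening: 0.597
```

Call:
apply_moves(
  series=[
    {"x":0,"y":0,"z":-0.02,"wx":0,"wy":0,"wz":0,"fingers":-1},
    {"x":0,"y":0,"z":-0.04,"wx":0,"wy":0,"wz":0,"fingers":-1},
    {"x":0,"y":0,"z":-0.05,"wx":0,"wy":0,"wz":0,"fingers":-1},
    {"x":0,"y":0,"z":-0.05,"wx":0,"wy":0,"wz":0,"fingers":-1},
    {"x":0,"y":0,"z":-0.05,"wx":0,"wy":0,"wz":0,"fingers":-1},
    {"x":0,"y":0,"z":-0.04,"wx":0,"wy":0,"wz":0,"fingers":-1},
    {"x":0,"y":0,"z":-0.02,"wx":0,"wy":0,"wz":0,"fingers":-1},
    {"x":0,"y":0,"z":0,"wx":0,"wy":0,"wz":0,"fingers":-1},
  ],
)

```text
clock: 6.4
tool_pos: [0.5715, 0.1122, 0.2719]
eef_rot: [0.709, -0.705, 0.0, -0.001]
contact_force: [-0.3, 0.7, -1.8]
opening: 0.594
```

Run:
```python
from h import *
togo([.502,-.400,.25],-90)
print(get_state()['q'].round(2))
```

```text
6.4 [0.5715 0.1122 0.2719] F [-0.3  0.7 -1.8] open 0.5941473374734372
shift units [0.6399 0.0904 0.0262] turn units [-0.0008  0.0005  0.0017]
[-0.15  0.57 -0.21  1.63  0.14  0.96 -1.97]
```

Call:
apply_moves(
  series=[
    {"x":0.03,"y":0.008,"z":0,"wx":0,"wy":0,"wz":0,"fingers":-1},
    {"x":0.06,"y":0.008,"z":0,"wx":0,"wy":0,"wz":0,"fingers":-1},
    {"x":0.06,"y":0.008,"z":0,"wx":0,"wy":0,"wz":0,"fingers":-1},
    {"x":0.06,"y":0.008,"z":0,"wx":0,"wy":0,"wz":0,"fingers":-1},
    {"x":0.06,"y":0.008,"z":0,"wx":0,"wy":0,"wz":0,"fingers":-1},
    {"x":0.06,"y":0.008,"z":0,"wx":0,"wy":0,"wz":0,"fingers":-1},
    {"x":0.06,"y":0.008,"z":0,"wx":0,"wy":0,"wz":0,"fingers":-1},
    {"x":0.06,"y":0.008,"z":0,"wx":0,"wy":0,"wz":0,"fingers":-1},
  ],
)

```text
clock: 7.4
tool_pos: [0.5174, -0.2519, 0.2651]
eef_rot: [0.714, -0.701, -0.006, 0.001]
contact_force: [0.1, -0.2, -2.0]
opening: 0.593
```

Run:
```python
from h import *
togo([.502,-.400,.25],-90)
```

```text
7.4 [ 0.5174 -0.2519  0.2651] F [ 0.1 -0.2 -2. ] open 0.5929233731260298
shift units [0.1848 0.0225 0.0177] turn units [0.0028 0.0022 0.0058]
```

Call:
apply_moves(
  series=[
    {"x":0.06,"y":0.007,"z":0,"wx":0.003,"wy":0.002,"wz":0.005,"fingers":-1},
    {"x":0.06,"y":0.007,"z":0,"wx":0,"wy":0,"wz":0,"fingers":-1},
    {"x":0.05,"y":0.007,"z":0,"wx":0,"wy":0,"wz":0,"fingers":-1},
    {"x":0.015,"y":0,"z":0,"wx":0,"wy":0,"wz":0,"fingers":-1},
    {"x":0,"y":0,"z":0,"wx":0,"wy":0,"wz":0,"fingers":-1},
  ],
)

```text
clock: 8.02
tool_pos: [0.4953, -0.4066, 0.2595]
eef_rot: [-0.706, 0.708, 0.005, -0.001]
contact_force: [0.5, 0.4, -1.5]
opening: 0.592
```

Run:
```python
from h import *
togo([.502,-.400,.06],-90)
rgb,d,K,T=take('wrist'); save('pics/w2.png',cv2.resize(rgb,(800,600)))
```

```text
8.025 [ 0.4953 -0.4066  0.2595] F [ 0.5  0.4 -1.5] open 0.5922496661534483
shift units [-0.0071 -0.0104  0.2494] turn units [ 0.0027  0.0015 -0.0012]
```

View pics/w2.png

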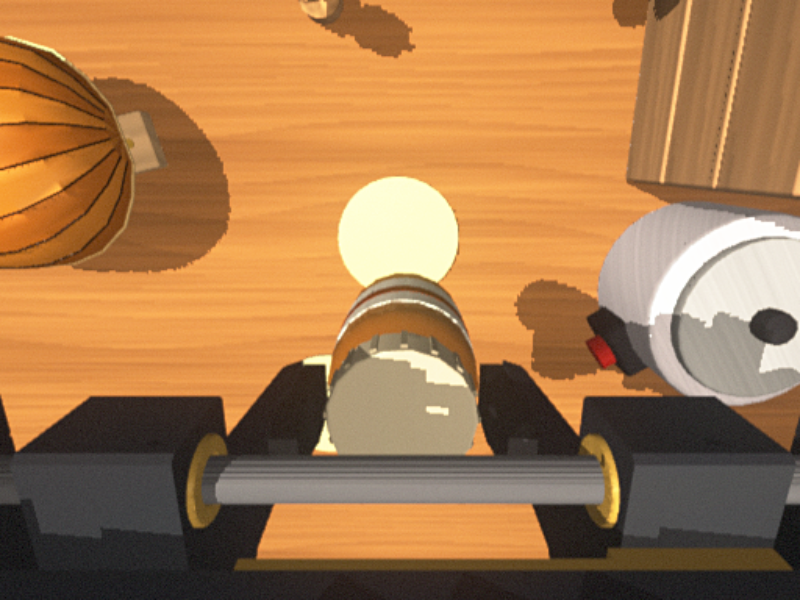

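The jar hangs upright between the pads, with the target mat ahead of it at (398,236). The other mat is half hidden at (320,360). I'll measure the target mat from here.

Run:
```python
from h import *
rgb,d,K,T=load('wrist')
p=cast(np.array([[338.5,236],[459,236],[398,177]])/1.5625-.2,.005,K,T)
print(p.round(4),'centre',(p[0]+p[1])/2,p[2][:2]-[.055,0])
togo([.502,-.400,.06],-90)
```

```text
[[ 0.5033 -0.3463  0.005 ]
 [ 0.5029 -0.4559  0.005 ]
 [ 0.555  -0.4008  0.005 ]] centre [ 0.50311659 -0.40112682  0.005     ] [ 0.49996472 -0.40084773]
8.075 [ 0.4954 -0.4059  0.2596] F [-1.  -0.9 -2.1] open 0.5965868445502392
shift units [-0.0061 -0.0105  0.2494] turn units [ 0.0028  0.0016 -0.0009]
```

Call:
apply_moves(
  series=[
    {"x":-0.006,"y":-0.01,"z":0.02,"wx":0.003,"wy":0.0015,"wz":0,"fingers":-1},
    {"x":0,"y":0,"z":0.05,"wx":0,"wy":0,"wz":0,"fingers":-1},
    {"x":0,"y":0,"z":0.05,"wx":0,"wy":0,"wz":0,"fingers":-1},
    {"x":0,"y":0,"z":0.05,"wx":0,"wy":0,"wz":0,"fingers":-1},
    {"x":0,"y":0,"z":0.03,"wx":0,"wy":0,"wz":0,"fingers":-1},
    {"x":0,"y":0,"z":0,"wx":0,"wy":0,"wz":0,"fingers":-1},
  ],
)

```text
clock: 8.82
tool_pos: [0.5112, -0.3844, 0.0972]
eef_rot: [0.713, -0.701, -0.001, -0.005]
contact_force: [0.1, -0.2, -1.3]
opening: 0.594
```

Run:
```python
from h import *
togo([.502,-.401,.049],-90)
```

```text
8.825 [ 0.5112 -0.3844  0.0972] F [ 0.1 -0.2 -1.3] open 0.5941822695967502
shift units [0.021  0.0122 0.06  ] turn units [-0.0019  0.0028  0.0052]
```

Call:
apply_moves(
  series=[
    {"x":0.021,"y":0.012,"z":0.02,"wx":-0.002,"wy":0.003,"wz":0,"fingers":-1},
    {"x":0,"y":0,"z":0,"wx":0,"wy":0,"wz":0,"fingers":-1},
    {"x":0,"y":0,"z":0.02,"wx":0,"wy":0,"wz":0,"fingers":-1},
    {"x":0,"y":0,"z":0,"wx":0,"wy":0,"wz":0,"fingers":-1},
  ],
)

```text
clock: 9.32
tool_pos: [0.5037, -0.4023, 0.0662]
eef_rot: [0.713, -0.701, 0.003, 0.0]
contact_force: [0.2, -0.6, -1.7]
opening: 0.591
```

Run:
```python
from h import *
togo([.502,-.401,.049],-90)
```

```text
9.325 [ 0.5037 -0.4023  0.0662] F [ 0.2 -0.6 -1.7] open 0.5913512417132315
shift units [-0.0018  0.0021  0.0215] turn units [-0.0012 -0.0012  0.0056]
```

Call:
apply_moves(
  series=[
    {"x":-0.001,"y":0.002,"z":0.013,"wx":-0.001,"wy":-0.001,"wz":0,"fingers":-1},
    {"x":0,"y":0,"z":0.006,"wx":0,"wy":0,"wz":0,"fingers":-1},
    {"x":0,"y":0,"z":0,"wx":0,"wy":0,"wz":0,"fingers":-1},
  ],
)

```text
clock: 9.7
tool_pos: [0.5026, -0.4015, 0.0503]
eef_rot: [0.713, -0.701, 0.001, -0.0]
contact_force: [-0.7, -0.3, -2.3]
opening: 0.594
```

Run:
```python
from h import *
togo([.502,-.401,.049],-90)
```

```text
9.7 [ 0.5026 -0.4015  0.0503] F [-0.7 -0.3 -2.3] open 0.5942140294659085
shift units [-0.0006  0.0007  0.0016] turn units [-0.0004 -0.0002  0.0057]
```

Call:
apply_moves(
  series=[
    {"x":0,"y":0,"z":0.003,"wx":0,"wy":0,"wz":0,"fingers":-1},
    {"x":0,"y":0,"z":0,"wx":0,"wy":0,"wz":0,"fingers":-1},
  ],
)

```text
clock: 9.95
tool_pos: [0.5031, -0.4016, 0.0482]
eef_rot: [0.713, -0.701, 0.001, -0.0]
contact_force: [-0.4, 0.0, -2.0]
opening: 0.597
```

Call:
apply_moves(
  series=[
    {"x":0,"y":0,"z":0.002,"wx":0,"wy":0,"wz":0,"fingers":-1},
    {"x":0,"y":0,"z":0,"wx":0,"wy":0,"wz":0,"fingers":-1},
  ],
)

```text
clock: 10.2
tool_pos: [0.5037, -0.4019, 0.0483]
eef_rot: [0.713, -0.701, 0.002, -0.001]
contact_force: [0.2, 0.6, -2.7]
opening: 0.596
```

Call:
apply_moves(
  series=[
    {"x":0,"y":0,"z":0.004,"wx":0,"wy":0,"wz":0,"fingers":-1},
    {"x":0,"y":0,"z":0,"wx":0,"wy":0,"wz":0,"fingers":-1},
  ],
)

```text
clock: 10.45
tool_pos: [0.5045, -0.4029, 0.048]
eef_rot: [0.713, -0.701, 0.003, -0.0]
contact_force: [0.4, 1.0, -2.0]
opening: 0.592
```

Call:
apply_moves(
  series=[
    {"x":0,"y":0,"z":0,"wx":0,"wy":0,"wz":0,"fingers":0.9},
    {"x":0,"y":0,"z":0,"wx":0,"wy":0,"wz":0,"fingers":0.9},
    {"x":0,"y":0,"z":0,"wx":0,"wy":0,"wz":0,"fingers":0.9},
    {"x":0,"y":0,"z":0,"wx":0,"wy":0,"wz":0,"fingers":0.9},
  ],
)

```text
clock: 10.95
tool_pos: [0.5046, -0.4032, 0.0474]
eef_rot: [0.713, -0.701, 0.004, -0.0]
contact_force: [0.3, -0.6, -0.5]
opening: 0.952
```

Call:
apply_moves(
  series=[
    {"x":0,"y":0,"z":-0.02,"wx":0,"wy":0,"wz":0,"fingers":0.9},
    {"x":0,"y":0,"z":-0.03,"wx":0,"wy":0,"wz":0,"fingers":0.9},
    {"x":0,"y":0,"z":-0.05,"wx":0,"wy":0,"wz":0,"fingers":0.9},
    {"x":0,"y":0,"z":-0.06,"wx":0,"wy":0,"wz":0,"fingers":0.9},
    {"x":0,"y":0,"z":-0.06,"wx":0,"wy":0,"wz":0,"fingers":0.9},
    {"x":0,"y":0,"z":-0.06,"wx":0,"wy":0,"wz":0,"fingers":0.9},
    {"x":0,"y":0,"z":0,"wx":0,"wy":0,"wz":0,"fingers":0.9},
  ],
)

```text
clock: 11.82
tool_pos: [0.504, -0.4022, 0.2853]
eef_rot: [0.713, -0.701, 0.006, -0.001]
contact_force: [0.3, 0.3, 0.1]
opening: 0.949
```

Run:
```python
from h import *
# lute grasp: jaws across y of lute: tool x along n=(.977,.215) (12.4 deg) 
togo([.521,.107,.30],12.4); togo([.521,.107,.30],-167.6)
print(get_state()['q'].round(2))
take('wrist'); rgb,*_=load('wrist'); s=take('scene')[0]
save('pics/w3.png',np.hstack([cv2.resize(s[140:260,100:340],(400,200)),cv2.resize(rgb[0:240],(400,200))]))
```

```text
11.825 [ 0.504  -0.4022  0.2853] F [0.3 0.3 0.1] open 0.9486526205289583
shift units [-0.6359 -0.0327 -0.0229] turn units [-3.000e-04 -4.800e-03 -5.632e-01]
11.825 [ 0.504  -0.4022  0.2853] F [0.3 0.3 0.1] open 0.9486526205289583
shift units [-0.6359 -0.0327 -0.0229] turn units [-4.500e-03  2.000e-04  4.368e-01]
[ 0.72  0.64 -0.22  1.42  0.15  1.08 -1.08]
```

View pics/w3.png

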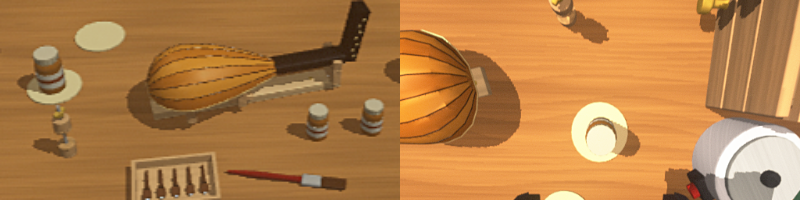

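The jar stands centred on its mat and the lute is undisturbed. Next I move to the neck, aiming for x -25 mm, which is nearer the balance point.

Call:
apply_moves(
  series=[
    {"x":-0.05,"y":-0.002,"z":-0.003,"wx":0,"wy":0,"wz":0,"fingers":1},
    {"x":-0.06,"y":-0.002,"z":-0.003,"wx":0,"wy":0,"wz":0,"fingers":1},
    {"x":-0.06,"y":-0.002,"z":-0.003,"wx":0,"wy":0,"wz":0,"fingers":1},
    {"x":-0.06,"y":-0.002,"z":-0.003,"wx":0,"wy":0,"wz":0,"fingers":1},
    {"x":-0.06,"y":-0.002,"z":-0.003,"wx":0,"wy":0,"wz":0,"fingers":1},
    {"x":-0.06,"y":-0.002,"z":-0.003,"wx":0,"wy":0,"wz":0,"fingers":1},
    {"x":-0.06,"y":-0.002,"z":-0.003,"wx":0,"wy":0,"wz":0,"fingers":1},
    {"x":-0.06,"y":-0.002,"z":-0.003,"wx":0,"wy":0,"wz":0,"fingers":1},
  ],
)

```text
clock: 12.92
tool_pos: [0.4983, -0.0164, 0.2874]
eef_rot: [0.71, -0.704, -0.009, 0.007]
contact_force: [1.6, -0.6, -0.8]
opening: 1.0
```

Call:
apply_moves(
  series=[
    {"x":-0.06,"y":-0.002,"z":0,"wx":0,"wy":0,"wz":-0.055,"fingers":1},
    {"x":0,"y":0,"z":0,"wx":0,"wy":0,"wz":-0.055,"fingers":1},
    {"x":0,"y":0,"z":0,"wx":0,"wy":0,"wz":-0.055,"fingers":1},
    {"x":0,"y":0,"z":0,"wx":0,"wy":0,"wz":-0.055,"fingers":1},
    {"x":0,"y":0,"z":0,"wx":0,"wy":0,"wz":-0.055,"fingers":1},
    {"x":0,"y":0,"z":0,"wx":0,"wy":0,"wz":-0.055,"fingers":1},
    {"x":0,"y":0,"z":0,"wx":0,"wy":0,"wz":-0.055,"fingers":1},
    {"x":0,"y":0,"z":0,"wx":0,"wy":0,"wz":-0.055,"fingers":1},
  ],
)

```text
clock: 13.92
tool_pos: [0.4885, 0.0375, 0.2764]
eef_rot: [0.998, -0.06, -0.026, 0.001]
contact_force: [0.2, 0.7, 0.4]
opening: 1.003
```

Run:
```python
from h import *
togo([.5264,.0826,.26],12.4)
```

```text
13.925 [0.4885 0.0375 0.2764] F [0.2 0.7 0.4] open 1.002800413871137
shift units [ 0.0414 -0.0617  0.0181] turn units [-0.0011  0.0165 -0.1069]
```

Call:
apply_moves(
  series=[
    {"x":0.021,"y":-0.031,"z":0,"wx":0,"wy":0.008,"wz":-0.053,"fingers":1},
    {"x":0.025,"y":-0.026,"z":0,"wx":0,"wy":0.008,"wz":-0.053,"fingers":1},
    {"x":0,"y":0,"z":0,"wx":0,"wy":0,"wz":0,"fingers":1},
  ],
)

```text
clock: 14.3
tool_pos: [0.524, 0.0808, 0.2702]
eef_rot: [0.994, 0.112, -0.006, -0.001]
contact_force: [0.1, -1.1, -0.8]
opening: 0.999
```

Run:
```python
from h import *
togo([.5264,.0826,.26],12.4)
rgb,d,K,T=take('wrist'); save('pics/w4.png',cv2.resize(rgb,(640,480)))
P=cloud(d,K,T)
m=(P[...,2]>.07)&(P[...,2]<.1)&(cv2.cvtColor(rgb,cv2.COLOR_RGB2HSV)[...,2]<75)
v,u=np.nonzero(m); print(len(u), u.min(),u.max(),v.min(),v.max())
```

```text
14.3 [0.524  0.0808 0.2702] F [ 0.1 -1.1 -0.8] open 0.999251299570662
shift units [ 0.0035 -0.0015  0.0128] turn units [-0.0013  0.0034  0.0023]
3986 241 277 63 195
```

View pics/w4.png

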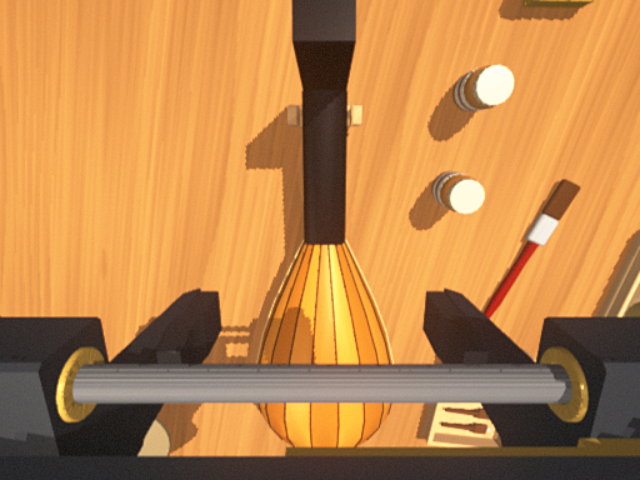

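The picture shows the neck lying along the view axis, from the bowl joint at (325,242) to the fork at (325,115). The jaws straddle it squarely. I'll do one check of centre and yaw.

Run:
```python
from h import *
rgb,d,K,T=load('wrist'); g=cv2.cvtColor(rgb,cv2.COLOR_RGB2HSV)[...,2]
C=[]
for r in range(100,190,8):
    c=np.nonzero(g[r,230:290]<75)[0]+230
    C.append(cast([[(c.min()+c.max())/2,r]],.081,K,T)[0,:2])
C=np.array(C); k=np.polyfit(C[:,1],C[:,0],1); print('yaw',np.degrees(np.arctan(-k[0])),'x at y=.0826:',np.polyval(k,.0826))
print('joint',cast([[325/1.25,242/1.25]],.081,K,T))
togo([.5264,.0826,.12],12.4)
```

```text
yaw 12.739744916450748 x at y=.0826: 0.523368833103592
joint [[0.53211912 0.05002366 0.081     ]]
14.35 [0.5235 0.0794 0.2701] F [ 0.4 -0.7 -1.2] open 0.9989737280522432
shift units [ 0.0067 -0.0026  0.1876] turn units [-0.0008  0.0039  0.0014]
```

Call:
apply_moves(
  series=[
    {"x":0.003,"y":-0.004,"z":0.02,"wx":0,"wy":0.004,"wz":0,"fingers":1},
    {"x":0,"y":0,"z":0.05,"wx":0,"wy":0,"wz":0,"fingers":1},
    {"x":0,"y":0,"z":0.05,"wx":0,"wy":0,"wz":0,"fingers":1},
    {"x":0,"y":0,"z":0.04,"wx":0,"wy":0,"wz":0,"fingers":1},
    {"x":0,"y":0,"z":0,"wx":0,"wy":0,"wz":0,"fingers":1},
  ],
)

```text
clock: 14.98
tool_pos: [0.52, 0.075, 0.1369]
eef_rot: [0.995, 0.101, -0.004, 0.002]
contact_force: [-0.8, 0.1, -0.1]
opening: 0.999
```

Run:
```python
from h import *
togo([.525,.084,.048],12.6)
```

```text
14.975 [0.52   0.075  0.1369] F [-0.8  0.1 -0.1] open 0.9991940104028599
shift units [ 0.0094 -0.0102  0.111 ] turn units [ 0.0012  0.0029 -0.0057]
```

Call:
apply_moves(
  series=[
    {"x":0.009,"y":-0.011,"z":0,"wx":0.001,"wy":0.003,"wz":-0.006,"fingers":1},
    {"x":0,"y":0,"z":0,"wx":0,"wy":0,"wz":0,"fingers":1},
    {"x":0,"y":0,"z":0.04,"wx":0,"wy":0,"wz":0,"fingers":1},
    {"x":0,"y":0,"z":0,"wx":0,"wy":0,"wz":0,"fingers":1},
  ],
)

```text
clock: 15.48
tool_pos: [0.5286, 0.0861, 0.1089]
eef_rot: [0.994, 0.109, 0.004, -0.0]
contact_force: [0.1, -0.2, 0.9]
opening: 1.003
```

Run:
```python
from h import *
togo([.525,.084,.048],12.6)
```

```text
15.475 [0.5286 0.0861 0.1089] F [ 0.1 -0.2  0.9] open 1.0028733481529755
shift units [-0.0056  0.0015  0.0761] turn units [ 0.0002 -0.0027 -0.0003]
```

Call:
apply_moves(
  series=[
    {"x":-0.005,"y":0.001,"z":0.03,"wx":0,"wy":-0.002,"wz":0,"fingers":1},
    {"x":0,"y":0,"z":0.035,"wx":0,"wy":0,"wz":0,"fingers":1},
    {"x":0,"y":0,"z":0.005,"wx":0,"wy":0,"wz":0,"fingers":1},
    {"x":0,"y":0,"z":0,"wx":0,"wy":0,"wz":0,"fingers":1},
  ],
)

```text
clock: 15.98
tool_pos: [0.5304, 0.0861, 0.0582]
eef_rot: [0.994, 0.108, 0.007, -0.001]
contact_force: [-0.5, -0.5, -0.0]
opening: 0.998
```

Run:
```python
from h import *
togo([.525,.084,.048],12.6)
```

```text
15.975 [0.5304 0.0861 0.0582] F [-0.5 -0.5 -0. ] open 0.9979416514431243
shift units [-0.0073  0.0011  0.0127] turn units [ 0.0001 -0.0043 -0.0008]
```

Call:
apply_moves(
  series=[
    {"x":-0.008,"y":0.002,"z":0.011,"wx":0,"wy":-0.005,"wz":0,"fingers":1},
    {"x":0,"y":0,"z":0,"wx":0,"wy":0,"wz":0,"fingers":1},
  ],
)

```text
clock: 16.23
tool_pos: [0.5255, 0.0831, 0.0508]
eef_rot: [0.994, 0.108, -0.0, 0.0]
contact_force: [-0.8, 0.1, 0.1]
opening: 0.998
```

Run:
```python
from h import *
togo([.525,.084,.048],12.6)
```

```text
16.225 [0.5255 0.0831 0.0508] F [-0.8  0.1  0.1] open 0.9983182874347278
shift units [-0.0003 -0.0013  0.0035] turn units [ 0.0002  0.0001 -0.0011]
```

Call:
apply_moves(
  series=[
    {"x":0,"y":0,"z":0.003,"wx":0,"wy":0,"wz":0,"fingers":0.2},
    {"x":0,"y":0,"z":0,"wx":0,"wy":0,"wz":0,"fingers":0.2},
    {"x":0,"y":0,"z":0,"wx":0,"wy":0,"wz":0,"fingers":-1},
    {"x":0,"y":0,"z":0,"wx":0,"wy":0,"wz":0,"fingers":-1},
    {"x":0,"y":0,"z":0,"wx":0,"wy":0,"wz":0,"fingers":-1},
    {"x":0,"y":0,"z":0,"wx":0,"wy":0,"wz":0,"fingers":-1},
    {"x":0,"y":0,"z":0,"wx":0,"wy":0,"wz":0,"fingers":-1},
    {"x":0,"y":0,"z":0,"wx":0,"wy":0,"wz":0,"fingers":-1},
  ],
  force=60,
)

```text
clock: 17.23
tool_pos: [0.5257, 0.0831, 0.0502]
eef_rot: [0.994, 0.108, 0.001, 0.001]
contact_force: [-0.7, 0.2, -0.8]
opening: 0.307
```

Run:
```python
from h import *
togo([.525,.084,.048],12.6)
rgb,d,K,T=take('wrist'); s=take('side')[0]; c=take('scene')[0]
save('pics/w5.png',np.vstack([np.hstack([cv2.resize(s[180:270,190:310],(400,300)),cv2.resize(c[120:225,180:320],(400,300))]),cv2.resize(rgb,(800,600))[300:600]]))
```

```text
17.225 [0.5257 0.0831 0.0502] F [-0.7  0.2 -0.8] open 0.3067034912097269
shift units [-0.0006 -0.0013  0.0028] turn units [ 0.0005 -0.0003 -0.001 ]
```

View pics/w5.png

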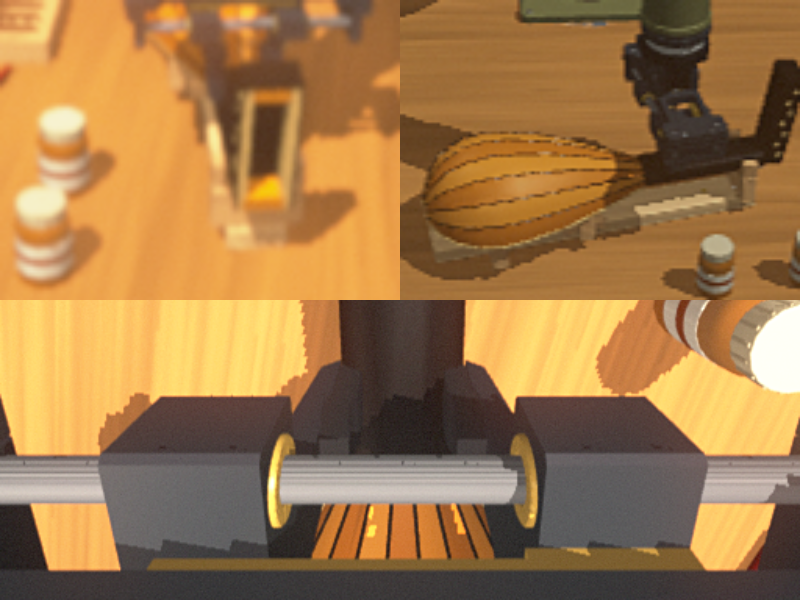

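The picture shows the fingers on both sides of the neck, but 27 mm of opening is less than the 42 mm neck. I'll check with depth before lifting.

Run:
```python
from h import *
rgb,d,K,T=load('wrist'); P=cloud(d,K,T)
s=get_state(); Rt=R.from_quat(s['eef_rot'])
Q=Rt.inv().apply((P.reshape(-1,3)-s['tool_pos'])).reshape(P.shape)*1000
for r in (200,215,225,235,245,255,265,275):
    print(r,[(c,*Q[r,c].round().astype(int),round(P[r,c,2]*1000)) for c in range(195,325,8)])
```

```text
200 [(195, np.int64(-48), np.int64(-4), np.int64(51), 0), (203, np.int64(-42), np.int64(-4), np.int64(51), -1), (211, np.int64(-36), np.int64(-4), np.int64(50), 0), (219, np.int64(-20), np.int64(-28), np.int64(-25), 75), (227, np.int64(-15), np.int64(-29), np.int64(-27), 77), (235, np.int64(-11), np.int64(-30), np.int64(-29), 79), (243, np.int64(-7), np.int64(-30), np.int64(-30), 80), (251, np.int64(-3), np.int64(-30), np.int64(-30), 80), (259, np.int64(1), np.int64(-30), np.int64(-30), 81), (267, np.int64(5), np.int64(-30), np.int64(-30), 81), (275, np.int64(9), np.int64(-30), np.int64(-29), 79), (283, np.int64(13), np.int64(-29), np.int64(-29), 79), (291, np.int64(17), np.int64(-29), np.int64(-27), 77), (299, np.int64(32), np.int64(-4), np.int64(51), -1), (307, np.int64(38), np.int64(-4), np.int64(51), -1), (315, np.int64(45), np.int64(-4), np.int64(51), -1), (323, np.int64(51), np.int64(-4), np.int64(50), 0)]
215 [(195, np.int64(-49), np.int64(8), np.int64(50), 0), (203, np.int64(0), np.int64(-75), np.int64(-170), 220), (211, np.int64(-36), np.int64(8), np.int64(50), 0), (219, np.
[... 5638 characters left out ...]
.int64(-14), np.int64(2), np.int64(-47), 97), (235, np.int64(-12), np.int64(13), np.int64(-29), 79), (243, np.int64(-8), np.int64(12), np.int64(-30), 80), (251, np.int64(-3), np.int64(12), np.int64(-30), 81), (259, np.int64(1), np.int64(12), np.int64(-31), 81), (267, np.int64(5), np.int64(12), np.int64(-30), 80), (275, np.int64(9), np.int64(12), np.int64(-30), 80), (283, np.int64(14), np.int64(13), np.int64(-29), 80), (291, np.int64(14), np.int64(-10), np.int64(-65), 115), (299, np.int64(17), np.int64(-10), np.int64(-65), 115), (307, np.int64(20), np.int64(-9), np.int64(-64), 114), (315, np.int64(23), np.int64(-11), np.int64(-68), 118), (323, np.int64(26), np.int64(-12), np.int64(-68), 118)]
```

Call:
apply_moves(
  series=[
    {"x":0,"y":0,"z":0,"wx":0,"wy":0,"wz":0,"fingers":-1},
    {"x":0,"y":0,"z":0,"wx":0,"wy":0,"wz":0,"fingers":-1},
    {"x":0,"y":0,"z":0,"wx":0,"wy":0,"wz":0,"fingers":-1},
    {"x":0,"y":0,"z":0,"wx":0,"wy":0,"wz":0,"fingers":-1},
  ],
)

```text
clock: 17.88
tool_pos: [0.5257, 0.0831, 0.0502]
eef_rot: [0.994, 0.108, 0.001, 0.001]
contact_force: [-0.4, -0.4, 1.1]
opening: 0.311
```

The opening holds steady at 27 mm, so the fingers have stopped against something. I'll try a small lift and check.

Call:
apply_moves(
  series=[
    {"x":0,"y":0,"z":-0.01,"wx":0,"wy":0,"wz":0,"fingers":-1},
    {"x":0,"y":0,"z":-0.01,"wx":0,"wy":0,"wz":0,"fingers":-1},
    {"x":0,"y":0,"z":-0.01,"wx":0,"wy":0,"wz":0,"fingers":-1},
    {"x":0,"y":0,"z":0,"wx":0,"wy":0,"wz":0,"fingers":-1},
  ],
)

```text
clock: 18.38
tool_pos: [0.5254, 0.0829, 0.0756]
eef_rot: [0.994, 0.108, 0.0, 0.001]
contact_force: [0.7, 0.7, -2.1]
opening: 0.308
```

```bash
cat > chk.py <<'E'
from h import *
togo([.525,.084,.150],12.6)
rgb,d,K,T=take('wrist'); P=cloud(d,K,T); g=cv2.cvtColor(rgb,cv2.COLOR_RGB2HSV)
for c in (245,257,270):
    print('neck top',[(r,round(P[r,c,2]*1000,1)) for r in (160,180,200,220,235,260)])
s,ds,Ks,Ts=take('scene'); P=cloud(ds,Ks,Ts); hs=cv2.cvtColor(s,cv2.COLOR_RGB2HSV)
m=(P[...,0]>.35)&(P[...,0]<.7)&(P[...,1]>-.25)&(P[...,1]<.05)&(P[...,2]>.04)
print('bowl max z',np.percentile(P[m][:,2],99))
m=(P[...,0]>.4)&(P[...,0]<.62)&(P[...,1]>.16)&(P[...,1]<.26)&(hs[...,2]<75)&(P[...,2]>.05)
print('peg max z',np.percentile(P[m][:,2],99), P[m].mean(0))
E
python3 chk.py
```

```text
18.375 [0.5254 0.0829 0.0756] F [ 0.7  0.7 -2.1] open 0.3077306759014661
shift units [-0.0001 -0.0013 -0.093 ] turn units [ 0.0005 -0.0001 -0.0011]
neck top [(160, np.float64(105.9)), (180, np.float64(106.0)), (200, np.float64(106.8)), (220, np.float64(106.1)), (235, np.float64(106.1)), (260, np.float64(105.7))]
neck top [(160, np.float64(106.6)), (180, np.float64(106.8)), (200, np.float64(105.2)), (220, np.float64(106.8)), (235, np.float64(105.7)), (260, np.float64(105.9))]
neck top [(160, np.float64(107.1)), (180, np.float64(105.8)), (200, np.float64(105.3)), (220, np.float64(106.4)), (235, np.float64(105.8)), (260, np.float64(105.3))]
bowl max z 0.6253354138429816
peg max z 0.20686167193870225 [0.51033455 0.19994944 0.14614511]
```

The lute rose 25 mm with the tool and is level (neck top 106 mm all along). I'll continue up.

Call:
apply_moves(
  series=[
    {"x":0,"y":0,"z":-0.015,"wx":0,"wy":0,"wz":0,"fingers":-1},
    {"x":0,"y":0,"z":-0.02,"wx":0,"wy":0,"wz":0,"fingers":-1},
    {"x":0,"y":0,"z":-0.02,"wx":0,"wy":0,"wz":0,"fingers":-1},
    {"x":0,"y":0,"z":-0.02,"wx":0,"wy":0,"wz":0,"fingers":-1},
    {"x":0,"y":0,"z":-0.012,"wx":0,"wy":0,"wz":0,"fingers":-1},
    {"x":0,"y":0,"z":0,"wx":0,"wy":0,"wz":0,"fingers":-1},
    {"x":0,"y":0,"z":0,"wx":0,"wy":0,"wz":0,"fingers":-1},
    {"x":0,"y":0,"z":0,"wx":0,"wy":0,"wz":0,"fingers":-1},
  ],
)

```text
clock: 19.48
tool_pos: [0.5246, 0.0826, 0.1497]
eef_rot: [0.994, 0.108, -0.0, 0.001]
contact_force: [-0.0, 0.1, -3.1]
opening: 0.307
```

```bash
cat >> chk.py <<'E'
save('pics/end.png',cv2.resize(s[80:280,60:400],(800,470)))
E
python3 chk.py
```

```text
19.475 [0.5246 0.0826 0.1497] F [-0.   0.1 -3.1] open 0.30682308585308227
shift units [ 0.0009 -0.0016 -0.0004] turn units [ 0.0007  0.0004 -0.001 ]
neck top [(160, np.float64(180.0)), (180, np.float64(180.4)), (200, np.float64(180.3)), (220, np.float64(180.5)), (235, np.float64(179.5)), (260, np.float64(180.5))]
neck top [(160, np.float64(179.4)), (180, np.float64(180.5)), (200, np.float64(180.1)), (220, np.float64(180.3)), (235, np.float64(181.1)), (260, np.float64(180.2))]
neck top [(160, np.float64(179.7)), (180, np.float64(179.5)), (200, np.float64(180.9)), (220, np.float64(180.8)), (235, np.float64(179.9)), (260, np.float64(179.8))]
bowl max z 0.6251503337650637
peg max z 0.28095557237464214 [0.50969829 0.20026141 0.22072768]
```

View pics/end.png

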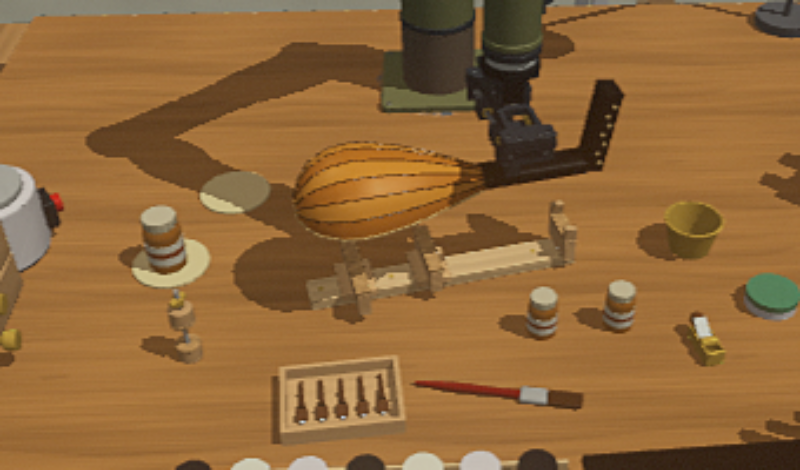

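The lute hangs level and clear of the cradle, 99.5 mm up. The jar stands on its mat at (165,240), and the bystanders are where they were. The wrist force of -3.1 N matches the lute's weight, so I'm handing in.

```bash
python3 -c "
from plant import *
print(finish_job())"
```

```text
the job is handed in; nothing more can be done
None
```

The job is done and handed in at about 19.5 s of the 56 s allowed. The jar stands on the right-hand cork mat, let go of. The gripper holds the lute by its neck above the cradle; `finish_job` gave no verdict.

**Jar:** I gripped the largest jar with the jaws along the neck, lifted it over the lute and set it down within a few millimetres of the mat's centre. The closing picture shows it upright on the mat.

**Lute:** I gripped the neck at 60 N, about 25 mm from mid-neck towards the bowl.
- It rose 99.5 mm, and the neck top read about 180 mm all along, so it hangs level. The tool moved about 1 mm sideways during the lift.
- The wrist force of -3.1 N matches the lute's weight, and the picture shows it clear of the cradle. The bystanders in that picture look unmoved.

**Checks that disagreed:**
- **Grip width:** The gripper's opening read about 27 mm, and wrist-camera depth put the pads about 28 mm apart. The neck is described as 42 mm wide. I did not find out why, but the opening stayed steady and the lute did not slip.
- **Jar set-down:** The wrist force still showed the jar's weight just before I let go, though the height had stopped falling. It may have dropped up to about 1 mm onto the mat.
- **Bowl height:** My final check of the bowl's height caught something else in the picture (0.625 m), so I ignored it.

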